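Uncap and focus the bench inspection camera

ROBOT

A 7-joint arm with a two-finger parallel gripper is mounted at the origin on the work surface. World frame = base frame: x ahead of the robot, y to its left, z up, the work surface at z = 0. Lengths are in m, angles in rad, forces in N, time in s.
With the tool pointing down it reaches from about 0.35 to 0.9 m from the base axis. Payload 8.1 kg.
Tool frame: the origin (TCP) lies midway between the tips of the shut fingers; the grasp point (between the pads) lies 19 mm behind it; z points along the fingers, y is the line along which they close (so a half turn about z gives the same grasp; the last joint's range is limited). The gripper opens to 92 mm and grips with 3 to 60 N. Pads are 19 mm wide; open, the fingers measure 130 mm over their backs; the gripper's body (75 mm by 190 mm) begins 47 mm behind the grasp point.
Start: joints at [1.16, 0.434, 0.025, 1.573, -0.012, 1.134, -0.075], TCP at [0.189, -0.596, 0.227] pointing down, gripper open.
Joint ranges: [-2.62, 2.62], [-0.44, 2.09], [-1.27, 1.32], [0.08, 2.57], [-1.32, 4.46], [0.12, 2], [-2.74, 2.74]. Speed limits (rad/s): [2.22, 2.22, 3.01, 3.01, 3.14, 3.14, 3.14].

INTERFACE

Orientations are given as a rotation vector (axis times angle).
In Python, from cell import observe, cams, job gives the robot as it stands. The module is installed in compiled form; this text tells all that it offers.
- The arm moves only by the tool step_arm, never from a script. Its argument "steps" is a list of rows, each a list of 6 numbers: the shift along the world's x, y, z in mm, then the turn, a rotation vector about the world's x, y, z in rad. In form: [[dx, dy, dz, rx, ry, rz], ...]. A call has 1 to 20 rows; each row shifts and turns the commanded pose from where the row before left it; what a row does not reach is not made up. A row lasts 1/12 s, in which the tool goes at most 41.7 mm and 7.16 degrees, less where a joint would pass 70% of its speed; a pose out of reach is approached as far as the arm can. A call with a gripper value outside its range is refused whole. "gripper" is the opening, from 0 (shut) to 1 (fully open), set as the call begins (left out, the last holds). The fingers move at their own pace and stop on an object; "force" is the grip in N (left out, the last holds). Time passes only in rows, so rows that do not move let the fingers close. It gives the time, the measured TCP pose, the force, the opening and the grip force at its end, in the units of the state.
- observe(): the state, without advancing time (a new reading comes with each control period).
- cams.get_image(name): name is "side" or "top"; returns the picture (420x560x3 uint8, red, green, blue); there is no depth.
- cams.get_calibration(name): a dict with "fov_y" (degrees; the focal length in pixels is half the picture's height over the tangent of half this angle, whatever the lens; pixels are square), "cx", "cy" (the principal point, pixels), "world_to_cam" (4x4, takes a point from world to camera coordinates). Camera axes: x right, y up, looking along -z (the intrinsics and any distortion apply to the point x, -y, -z); pixel columns grow to the right and rows downward; lengths in m; the calibration is good to about 2 mm. A picture is of the moment at which its call begins. get_calibration takes no time and is no camera call.
- job.sign_off(): hands the job in; it is judged then, once.
The state is a dict: "clock": time; "joints": joint angles; "dq": joint speeds; "joint_efforts": joint torques, N m; "position": TCP position; "ee_rot": TCP orientation; "force": force on the tool from outside, world axes, zero at the start; "ft_torque": the same for the moment, N m; "width": opening from 0.0 (shut) to 1.0 (fully open); "gripper_force": force on a finger pad.
Only numpy, scipy, OpenCV 4.12 (cv2) and the standard library are available. Lean on these libraries where they do the work, as an engineer would, in place of code of your own. Each camera call takes 0.05 s, during which the arm holds its last target. There are 200 camera calls.

TASK

Take the dust cap off the up-looking bench camera's lens and set it down flat, knob up, in the shallow white tray. Then turn the lens's focus ring until its pointer points at the metal index tab on the scale, without shifting the tab or knocking over the spare lens or the spray can.

Things in the scene. Friction and masses are not known exactly. Their poses are not given: they have to be found in the camera images.
- camera: Inspection camera screwed to the desk: grey box 140 x 140 x 50 mm high, lens looking straight up from its centre. Origin: centre of its underside; z up. On its top a round dark steel scale plate (134 mm across, top at z = 53 mm) with fine white ticks; above it the focus ring; above the ring the fixed lens front, 48 mm across, from z = 95 to 111 mm.
- ring_axis (a point): Point on the (vertical) axis of the focus ring, at mid height of its grip. The ring is a black ribbed cylinder 56 mm across and 34 mm high, from 17 mm below to 17 mm above this point; it can be gripped across any diameter. It carries an aluminium pointer lever at its lower edge, 17 to 22 mm below this point, 9 mm wide with a 4 mm nose, reaching 50 mm from the axis.
- focus_ring (a joint): Angle of the focus ring, rad, 0 to 2.4, growing anticlockwise seen from above; a stiff friction fit that stays where it is left. The pointer points at the index tab when this equals index_tab.
- pointer_tip (a point): Tip of the ring's pointer lever, 50 mm from the ring's axis, about 58 mm above the desk.
- index_tab (a joint): Angle of the index tab on the same scale (same zero and sense as focus_ring). The tab is a clamped aluminium block on the scale plate, 13 mm (radial) x 14 mm wide x 10 mm high, 53 to 66 mm from the ring's axis, top 63 mm above the desk, with a thin dark line on top. It stays put.
- index_mark (a point): Middle of the index tab's inner face, 53 mm from the ring's axis, same height as the pointer tip.
- dust_cap: Loose grey plastic dust cap, 62 mm across and 18 mm high, hollow below (54 mm bore, 10 mm deep), resting loosely over the lens front, with a round grip knob 24 mm across and 26 mm high standing in the middle of its top. Origin: centre of its lower rim; z up along the knob, whose top is at z = 44 mm. It overhangs the focus ring.
- tray: Shallow open white plastic tray, fixed, 150 x 150 mm, 22 mm high, walls 4 mm, floor 4 mm. Origin: centre of its underside, axes along its sides.
- spare_lens: Spare black lens standing on the desk, 56 mm across, 66 mm high, not mounted on anything. Origin: centre of its underside. Must not be knocked over.
- spray_can: Upright spray can, 52 mm across, 170 mm high. Origin: centre of its underside. Must not be knocked over.
Mind the look-alikes: they are no part of the job. Of the things that look like the tray, take the one that is farthest to the robot's right at the start.

How it is judged:
On the way, in this order (a step that is already met when the one before it is completed fails the run):
1. the dust cap lies flat, knob up, in the tray (x of dust_cap in the frame of tray between -0.055 and 0.055 m and y of dust_cap in the frame of tray between -0.055 and 0.055 m and z of dust_cap in the frame of tray below 0.012 m and angle between dust_cap's own z axis and vertical below 0.15 rad and linear speed of dust_cap below 0.03 m/s), for 0.2 s.
2. the pointer points at the index tab (horizontal distance between pointer_tip and index_mark below 0.0076 m), for 0.2 s.
At the end, for the whole second after the job is handed in: The dust cap rests on the tray's floor, knob up (within 0.15 rad), centre within 55 mm of the tray's along each side; the ring rests with its pointer at the index tab: tip within 7.6 mm of the middle of the tab's inner face (about half the tab's width to either side) (all of step 1 and horizontal distance between pointer_tip and index_mark below 0.0076 m and velocity of joint focus_ring between -0.05 and 0.05 rad/s); the robot touches nothing.
It fails at once if the index tab is shifted (more than 4 mm) (distance of index_mark from where it was at the start of the episode above 0.004 m).
It fails at once if the spare lens is knocked over (angle between spare_lens's own z axis and vertical above 0.7 rad).
It fails at once if the spray can is knocked over (angle between spray_can's own z axis and vertical above 0.7 rad).
It also fails if it takes over 51 s, if anything falls off the work surface, if the arm or the gripper's body presses on something with over 40 N, if the wrist force passes 120 N, or if a joint passes its speed limit or range.

## Working session

There is one attempt and no reset: what is moved stays moved. The work goes in short steps, Python scripts to look and compute and a tool call to move; the robot and the scene stay as the last step left them, time stands still between calls to the robot, and variables do not carry over. Pictures are saved under pics/ and viewed, at most 10 in all, crops included, and the job is handed in when it is done.

Besides the shell and the picture viewer there is one more tool, called after "Request:" as name(argument=value, ...), one argument or row to a line, values as JSON. step_arm: Moves the arm, as the interface text tells. Its arguments: {"type":"object","properties":{"steps":{"type":"array","items":{"type":"array","items":{"type":"number"}}},"gripper":{"type":"number"},"force":{"type":"number"}},"required":["steps"]}

```bash
mkdir -p pics
python3 - <<'E'
from cell import observe,cams
import cv2
for n in("top","side"):
    cv2.imwrite(f"pics/{n}0.png",cams.get_image(n)[:,:,::-1])
    print(n,cams.get_calibration(n))
print(observe())
E
```

```text
top {'fov_y': 50.127042432530445, 'cx': 275.70880990469044, 'cy': 214.91091536305345, 'world_to_cam': array([[ 0.0220011 , -0.99975345, -0.00299708, -0.07093569],
       [ 0.99307762,  0.02150802,  0.11547403, -0.49809854],
       [-0.1153811 , -0.00551689,  0.99330598, -0.91407557],
       [ 0.        ,  0.        ,  0.        ,  1.        ]])}
side {'fov_y': 53.95142756803354, 'cx': 274.7367121328753, 'cy': 208.14062053715728, 'world_to_cam': array([[-0.99001486, -0.14094993,  0.00192275,  0.49010425],
       [ 0.07965344, -0.54811806,  0.8325995 , -0.14637982],
       [-0.11630095,  0.82443903,  0.55387217, -0.84435655],
       [ 0.        ,  0.        ,  0.        ,  1.        ]])}
{'clock': 0.1, 'joints': array([ 1.16038791,  0.43516142,  0.02500342,  1.57400506, -0.01162189,
        1.13399338, -0.07509357]), 'dq': array([ 0.00034758, -0.00173024,  0.00050675, -0.00217168,  0.00074656,
        0.00204009,  0.00076571]), 'joint_efforts': array([ 3.33258773e-03, -6.69133544e+01,  9.88259241e-01, -3.15149188e+01,
       -6.05604588e-02,  3.74867558e-02,  2.88276556e-05]), 'position': array([ 0.18915812, -0.59520828,  0.22601915]), 'ee_rot': array([-3.10311853e+00, -4.81232059e-01,  5.30772041e-04]), 'force': array([-0.16245803,  0.04695501, -0.57782842]), 'ft_torque': array([ 0.03867497, -0.04972488,  0.00095629]), 'gripper_force': 0.0, 'width': 0.9999840382410492}
```

View pics/top0.png

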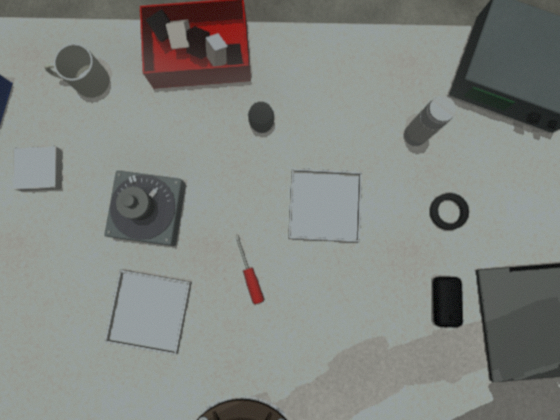

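View pics/side0.png

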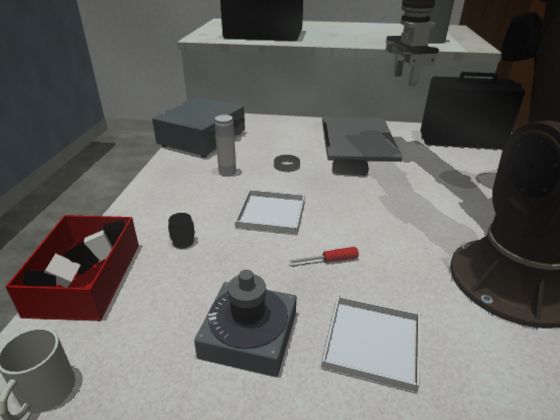

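The top view shows two shallow trays, at (325,207) and (149,311), plus a white solid box at (37,168). The rightmost tray (lowest y) is (325,207). The camera with cap is at (146,208), knob about (130,201). The side view agrees: camera (247,325), spare lens (181,230), can (226,147).

```bash
cat > h.py <<'E'
import numpy as np,cv2
from cell import observe,cams
def P(n):
    c=cams.get_calibration(n);f=210/np.tan(np.radians(c['fov_y']/2));return c,f
def proj(n,p):
    c,f=P(n);q=c['world_to_cam'][:3,:3]@np.array(p)+c['world_to_cam'][:3,3]
    return np.array([c['cx']+f*q[0]/-q[2],c['cy']-f*q[1]/-q[2]])
def ray(n,uv,z):
    c,f=P(n);R=c['world_to_cam'][:3,:3];o=-R.T@c['world_to_cam'][:3,3]
    d=R.T@np.array([(uv[0]-c['cx'])/f,-(uv[1]-c['cy'])/f,-1]);return o+d*(z-o[2])/d[2]
E
python3 - <<'E'
from h import *
t=cv2.imread("pics/top0.png");s=cv2.imread("pics/side0.png")
a=cv2.resize(t[165:250,100:190],None,fx=6,fy=6,interpolation=cv2.INTER_CUBIC)
b=cv2.resize(s[265:370,190:305],None,fx=5,fy=5,interpolation=cv2.INTER_CUBIC)
cv2.imwrite("pics/ca.png",a);cv2.imwrite("pics/cb.png",b)
for u in [(291,171),(360,172),(358,243),(289,240),(325,206.5)]:print('tray',ray('top',u,.022).round(4))
print('trayside',ray('side',(271,211),.022))
for u in [(118,171),(184,179),(177,246),(106,237)]:print('cam',ray('top',u,.05).round(4))
print('knob',ray('top',(130,201),.145),'side',ray('side',(246,274),.145))
print('lens',ray('top',(261,115),.066),'can',ray('top',(441,108),.17))
E
```

```text
tray [ 0.5955 -0.0906  0.022 ]
tray [ 0.5965 -0.2381  0.022 ]
tray [ 0.4447 -0.2339  0.022 ]
tray [ 0.4479 -0.0891  0.022 ]
tray [ 0.5205 -0.164   0.022 ]
trayside [ 0.52493241 -0.14455563  0.022     ]
cam [0.5818 0.2695 0.05  ]
cam [0.5679 0.1315 0.05  ]
cam [0.429  0.1394 0.05  ]
cam [0.4441 0.2854 0.05  ]
knob [0.50606238 0.20900468 0.145     ] side [0.51009589 0.21539824 0.145     ]
lens [ 0.70268413 -0.02523497  0.066     ] can [ 0.68676487 -0.35917115  0.17      ]
```

View pics/ca.png

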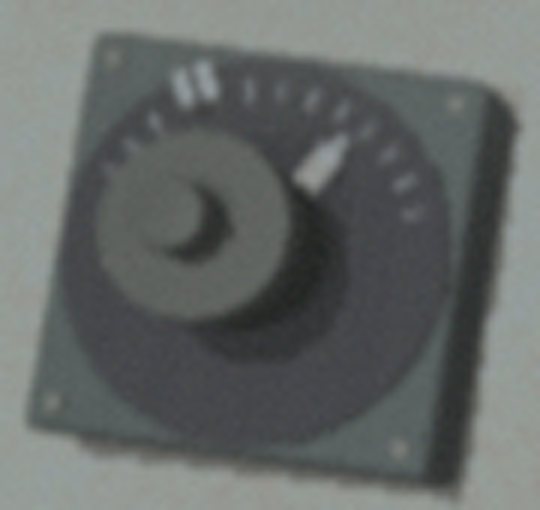

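View pics/cb.png

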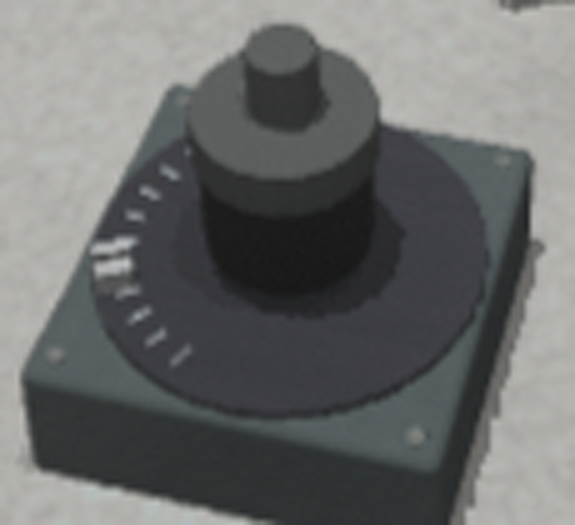

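```bash
cat > fit.py <<'E'
from h import *
from scipy.optimize import least_squares
A=lambda u:((u[0]+.5)/6-.5+100,(u[1]+.5)/6-.5+165)
B=lambda u:((u[0]+.5)/5-.5+190,(u[1]+.5)/5-.5+265)
box=[(-1,1),(1,1),(1,-1),(-1,-1)]
def pj(n,p,k):
    c,f=P(n);u=proj(n,p)-[c['cx'],c['cy']];return u*(1+k*(u@u)/f**2)+[c['cx'],c['cy']]
top_cam=[A(u) for u in[(97,33),(490,85),(430,487),(28,430)]]
side_cam=[B(u) for u in[(530,155),(178,88),(25,380),(447,468)]]
top_tray=[(291,171),(360,172),(358,243),(289,240)]
side_tray=[(305,195),(249,192),(237,227),(300,232)]
kt,ks=A((170,210)),B((284,48))
def corners(x,y,a,h,z):
    # order: top-left(+x,+y), top-right(+x,-y), (-x,-y), (-x,+y) 
    R=np.array([[np.cos(a),-np.sin(a)],[np.sin(a),np.cos(a)]])
    return [np.r_[R@(h*np.array(q))+[x,y],z] for q in[(1,1),(1,-1),(-1,-1),(-1,1)]]
SO=[3,0,0,0]
def res(v):
    r=[]
    for (x,y,a),h,z,tp,sd in((v[:3],.07,.05,top_cam,side_cam),(v[3:6],.075,.022,top_tray,side_tray)):
        C=corners(x,y,a,h,z)
        S=C  # side: first listed = back-right
        r+=[pj('top',p,v[6])-u for p,u in zip(C,tp)]
        o=[2,1,0,3]
        # side view: right=-x, up/back=-y
        m=[C[2],C[1],C[0],C[3]]
        r+=[pj('side',p,v[7])-u for p,u in zip(m,sd)]
    r+=[pj('top',[v[0],v[1],.145],v[6])-kt,pj('side',[v[0],v[1],.145],v[7])-ks]
    return np.concatenate(r)
if __name__=="__main__":
    s=least_squares(res,[.506,.207,-.1,.52,-.16,0,0,0]);print(s.x.round(4));print(res(s.x).reshape(-1,2).round(1).tolist())
    k=s.x[6]
    def inv(n,u,z,k):
        return least_squares(lambda q:pj(n,[q[0],q[1],z],k)-u,ray(n,u,z)[:2]).x
    c=s.x[:2]
    for nm,u,z in(('tip',(344,137),.060),('tab',(195,85),.063)):
        d=inv('top',A(u),z,k)-c;print(nm,np.hypot(*d).round(4),np.degrees(np.arctan2(d[1],d[0])).round(1))
    for nm,u,z in(('tab s',(111,258),.063),):
        d=inv('side',B(u),z,s.x[7])-c;print(nm,np.hypot(*d).round(4),np.degrees(np.arctan2(d[1],d[0])).round(1))
    print('knobtop',inv('top',kt,.145,k),inv('side',ks,.145,s.x[7]))
    print('lens',inv('top',(261,115),.066,k),'can',inv('top',(441,108),.17,k))
E
python3 fit.py
```

```text
[ 0.5083  0.2166 -0.1064  0.5216 -0.1601 -0.0057 -0.0926 -0.0477]
[[0.0, -0.2], [-0.6, -0.9], [-0.9, -1.2], [0.3, -0.6], [2.3, -1.2], [-1.0, -1.3], [-0.3, -0.5], [0.4, 0.5], [-2.4, -0.7], [-1.5, 0.3], [0.1, -0.8], [-2.1, 0.3], [0.9, -0.7], [0.6, -2.1], [0.0, -4.6], [0.5, -4.0], [-0.4, 0.3], [0.7, 0.3]]
tip 0.05 -38.1
tab 0.06 20.9
tab s 0.0619 19.5
knobtop [0.50885956 0.21589397] [0.50940695 0.21597999]
lens [ 0.70369661 -0.02506409] can [ 0.69070566 -0.36494445]
```

Fitting both views with a distortion term gives the knob axis at (0.509, 0.216) from each camera. Tip and tab radii come out at 50 and 60 mm, as they should. The tip is at −38° and the tab at about +20°, so the ring needs about +58°. The tray is at (0.52, −0.16). Next move: swing over above the cap.

Request:
step_arm(
  steps=[
    [21.8, 20.4, 3.6, 0, 0, 0.06],
    [21.8, 20.4, 3.6, 0, 0, 0.06],
    [21.8, 20.4, 3.6, 0, 0, 0.06],
    [21.8, 20.4, 3.6, 0, 0, 0.06],
    [21.8, 20.4, 3.6, 0, 0, 0.06],
    [21.8, 20.4, 3.6, 0, 0, 0.06],
    [21.8, 20.4, 3.6, 0, 0, 0.06],
    [21.8, 20.4, 3.6, 0, 0, 0.06],
    [21.8, 20.4, 3.6, 0, 0, 0.06],
    [21.8, 20.4, 3.6, 0, 0, 0.06],
    [21.8, 20.4, 3.6, 0, 0, 0.06],
    [21.8, 20.4, 3.6, 0, 0, 0.06],
    [0, 0, 0, 0, 0, 0],
  ],
  gripper=0.8,
)

```text
clock: 1.18
position: [0.456, -0.3449, 0.2705]
ee_rot: [-2.726, -1.56, -0.006]
force: [0.7, 0.5, 0.3]
width: 0.8
gripper_force: 0.0
```

Request:
step_arm(
  steps=[
    [3.7, 35.4, -3, 0, 0, 0.034],
    [3.7, 35.4, -3, 0, 0, 0.034],
    [3.7, 35.4, -3, 0, 0, 0.034],
    [3.7, 35.4, -3, 0, 0, 0.034],
    [3.7, 35.4, -3, 0, 0, 0.034],
    [3.7, 35.4, -3, 0, 0, 0.034],
    [3.7, 35.4, -3, 0, 0, 0.034],
    [3.7, 35.4, -3, 0, 0, 0.034],
    [3.7, 35.4, -3, 0, 0, 0.034],
    [3.7, 35.4, -3, 0, 0, 0.034],
    [3.7, 35.4, -3, 0, 0, 0.034],
    [3.7, 35.4, -3, 0, 0, 0.034],
    [3.7, 35.4, -3, 0, 0, 0.034],
    [3.7, 35.4, -3, 0, 0, 0.034],
    [3.7, 35.4, -3, 0, 0, 0.034],
    [3.7, 35.4, -3, 0, 0, 0.034],
    [0, 0, 0, 0, 0, 0],
    [0, 0, 0, 0, 0, 0],
  ],
)

```text
clock: 2.68
position: [0.5093, 0.2178, 0.2213]
ee_rot: [-2.215, -2.226, 0.001]
force: [-0.1, -0.8, 0.0]
width: 0.8
gripper_force: 0.0
```

Request:
step_arm(
  steps=[
    [0, -0.7, -20, 0, 0, 0],
    [0, -0.7, -20, 0, 0, 0],
    [0, 0, -18, 0, 0, 0],
    [0, 0, -6, 0, 0, 0],
    [0, 0, 0, 0, 0, 0],
    [0, 0, 0, 0, 0, 0],
  ],
)

```text
clock: 3.18
position: [0.5104, 0.2134, 0.1584]
ee_rot: [2.222, 2.221, -0.0]
force: [0.4, 0.6, 0.9]
width: 0.804
gripper_force: 0.0
```

Run:
```python
from h import *
s=cams.get_image("side")[:,:,::-1];t=cams.get_image("top")[:,:,::-1]
a=cv2.resize(s[215:345,185:315],(560,560),interpolation=cv2.INTER_CUBIC)
b=cv2.resize(t[140:260,90:210],(240,240),interpolation=cv2.INTER_CUBIC)
c=np.zeros((560,800,3),np.uint8);c[:,:560]=a;c[:240,560:]=b;cv2.imwrite("pics/d1.png",c)
o=observe();print(o['position'],o['joints'].round(2),proj('side',o['position']))
```

```text
[0.51082554 0.21414322 0.15913253] [-0.07  0.45 -0.58  1.8   0.29  0.97 -0.77] [245.36375869 266.61322871]
```

View pics/d1.png

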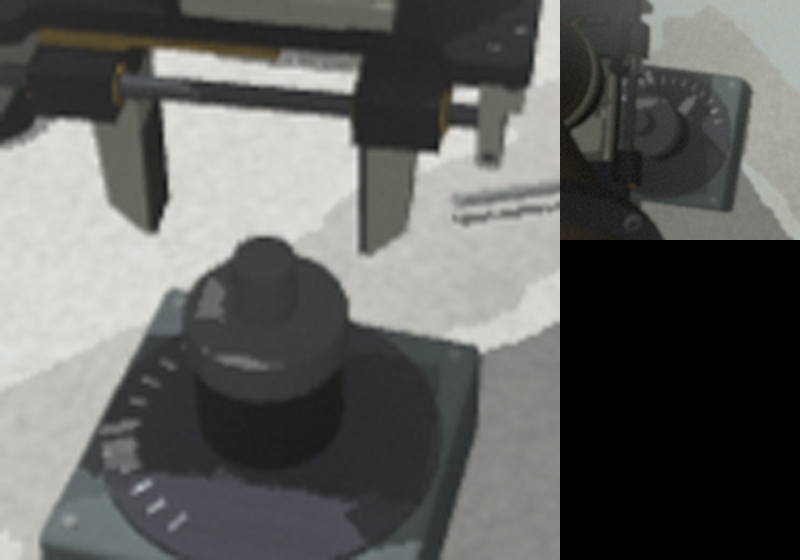

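The fingers straddle the knob: tip mid about (259,242), knob top (263,245) in the crop. Pointer and tab are still visible and undisturbed. Next: descend and grip.

Request:
step_arm(
  steps=[
    [-1.5, 1.5, -12, 0, 0, 0],
    [0, 0, -12, 0, 0, 0],
    [0, 0, -8, 0, 0, 0],
    [0, 0, -4, 0, 0, 0],
    [0, 0, 0, 0, 0, 0],
  ],
)

```text
clock: 3.7
position: [0.5082, 0.2152, 0.121]
ee_rot: [-2.22, -2.222, 0.003]
force: [-0.8, 0.5, -0.1]
width: 0.8
gripper_force: 0.0
```

Request:
step_arm(
  steps=[
    [0, 0, 0, 0, 0, 0],
    [0, 0, 0, 0, 0, 0],
    [0, 0, 0, 0, 0, 0],
    [0, 0, 0, 0, 0, 0],
    [0, 0, 0, 0, 0, 0],
    [0, 0, 0, 0, 0, 0],
    [0, 0, 0, 0, 0, 0],
    [0, 0, 0, 0, 0, 0],
    [0, 0, 0, 0, 0, 0],
    [0, 0, 0, 0, 0, 0],
  ],
  gripper=0.1,
  force=20,
)

```text
clock: 4.53
position: [0.5087, 0.2157, 0.122]
ee_rot: [2.22, 2.222, 0.0]
force: [0.6, -0.2, 0.6]
width: 0.255
gripper_force: 20.0
```

Request:
step_arm(
  steps=[
    [0, 0, 5, 0, 0, 0],
    [0, 0, 8, 0, 0, 0],
    [0, 0, 12, 0, 0, 0],
    [0, 0, 15, 0, 0, 0],
    [0, 0, 15, 0, 0, 0],
    [0, 0, 5, 0, 0, 0],
    [0, 0, 0, 0, 0, 0],
  ],
)

```text
clock: 5.12
position: [0.5095, 0.2163, 0.1841]
ee_rot: [2.22, 2.221, 0.005]
force: [0.4, 0.3, -1.3]
width: 0.256
gripper_force: 20.0
```

Request:
step_arm(
  steps=[
    [0, -10, 0, 0, 0, 0],
    [1, -20, 0, 0, 0, 0],
    [1, -25, 0, 0, 0, 0],
    [1, -25, 0, 0, 0, 0],
    [1, -25, 0, 0, 0, 0],
    [1, -25, 0, 0, 0, 0],
    [1, -25, 0, 0, 0, 0],
    [1, -25, 0, 0, 0, 0],
    [1, -25, 0, 0, 0, 0],
    [1, -25, 0, 0, 0, 0],
    [1, -25, 0, 0, 0, 0],
    [1, -25, 0, 0, 0, 0],
    [1, -25, 0, 0, 0, 0],
    [1, -25, 0, 0, 0, 0],
    [0, -25, 0, 0, 0, 0],
    [0, -15, 0, 0, 0, 0],
    [0, -6, 0, 0, 0, 0],
    [0, 0, 0, 0, 0, 0],
    [0, 0, 0, 0, 0, 0],
  ],
)

```text
clock: 6.7
position: [0.5211, -0.1597, 0.1814]
ee_rot: [-2.22, -2.222, 0.0]
force: [0.4, 0.4, -0.8]
width: 0.254
gripper_force: 20.0
```

Request:
step_arm(
  steps=[
    [0, 0, -15, 0, 0, 0],
    [0, 0, -20, 0, 0, 0],
    [0, 0, -20, 0, 0, 0],
    [0, 0, -20, 0, 0, 0],
    [0, 0, -20, 0, 0, 0],
    [0, 0, -15, 0, 0, 0],
    [0, 0, -10, 0, 0, 0],
    [0, 0, 0, 0, 0, 0],
    [0, 0, 0, 0, 0, 0],
  ],
)

```text
clock: 7.45
position: [0.5216, -0.1592, 0.062]
ee_rot: [-2.218, -2.224, -0.0]
force: [-0.1, 0.3, -0.6]
width: 0.255
gripper_force: 20.0
```

Run:
```python
from h import *
s=cams.get_image("side")[:,:,::-1];t=cams.get_image("top")[:,:,::-1]
c=np.zeros((600,800,3),np.uint8)
c[:300,:400]=cv2.resize(s[150:270,190:350],(400,300),interpolation=cv2.INTER_CUBIC)
c[:300,400:]=cv2.resize(s[250:370,170:330],(400,300),interpolation=cv2.INTER_CUBIC)
c[300:,:400]=cv2.resize(t[150:270,245:405],(400,300),interpolation=cv2.INTER_CUBIC)
c[300:,400:]=cv2.resize(t[165:255,95:215],(400,300),interpolation=cv2.INTER_CUBIC)
cv2.imwrite("pics/d2.png",c)
o=observe();print(o['position'],o['joints'].round(2),o['force'],o['width'])
```

```text
[ 0.5224236  -0.15990086  0.06292149] [ 0.52  0.55 -0.44  1.91  0.33  0.75 -0.11] [ 0.18761031  0.52595954 -1.40219068] 0.2556583683453652
```

View pics/d2.png

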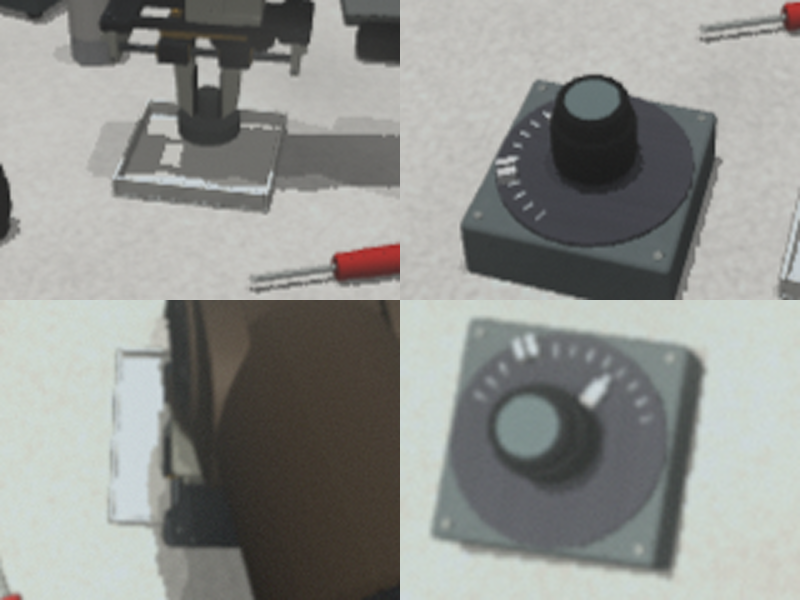

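The cap hangs level over the tray (side crop (208,120)), and the lens is now bare (592,100). Pointer and tab are unchanged. Lowering.

Request:
step_arm(
  steps=[
    [0, 0, -10, 0, 0, 0],
    [0, 0, -10, 0, 0, 0],
    [0, 0, -8, 0, 0, 0],
    [0, 0, -4, 0, 0, 0],
    [0, 0, -2, 0, 0, 0],
    [0, 0, -1.5, 0, 0, 0],
    [0, 0, 0, 0, 0, 0],
    [0, 0, 0, 0, 0, 0],
  ],
)

```text
clock: 8.22
position: [0.5218, -0.1603, 0.0266]
ee_rot: [2.22, 2.222, 0.0]
force: [-0.9, -0.2, -0.8]
width: 0.254
gripper_force: 20.0
```

Run:
```python
from fit import *
s=least_squares(res,[.506,.207,-.1,.52,-.16,0,0,0]).x
def inv(n,u,z,k): return least_squares(lambda q:pj(n,[q[0],q[1],z],k)-u,ray(n,u,z)[:2]).x
T=lambda u:(95+(u[0]-400)*.3-.35,165+(u[1]-300)*.3-.35)
S=lambda u:(170+(u[0]-400)*.4-.3,250+u[1]*.4-.3)
c=inv('top',T((528,426)),.111,s[6]);print('lens top',c,'side',inv('side',S((593,100)),.111,s[7]))
for cc in(c,s[:2]):
  for nm,u,z in(('tip',(606,377),.060),('tab',(525,348),.063)):
    d=inv('top',T(u),z,s[6])-cc;print(nm,np.hypot(*d).round(4),np.degrees(np.arctan2(d[1],d[0])).round(1))
```

```text
lens top [0.5083313  0.21701116] side [0.50991529 0.21574303]
tip 0.0491 -38.2
tab 0.0591 20.6
tip 0.0489 -37.7
tab 0.0594 21.0
```

Not in contact yet; small steps down.

Request:
step_arm(
  steps=[
    [0, 0, -1.5, 0, 0, 0],
    [0, 0, -1, 0, 0, 0],
    [0, 0, 0, 0, 0, 0],
  ],
)

```text
clock: 8.47
position: [0.5221, -0.1604, 0.0249]
ee_rot: [2.22, 2.222, 0.0]
force: [-3.3, -0.0, 9.0]
width: 0.253
gripper_force: 20.0
```

Request:
step_arm(
  steps=[
    [0, 0, -1, 0, 0, 0],
    [0, 0, 0, 0, 0, 0],
    [0, 0, 0, 0, 0, 0],
  ],
)

```text
clock: 8.72
position: [0.5221, -0.1605, 0.0247]
ee_rot: [2.219, 2.221, 0.0]
force: [-6.1, 0.5, 20.2]
width: 0.258
gripper_force: 20.0
```

Request:
step_arm(
  steps=[
    [0, 0, 1, 0, 0, 0],
    [0, 0, 0, 0, 0, 0],
    [0, 0, 0, 0, 0, 0],
    [0, 0, 0, 0, 0, 0],
    [0, 0, 0, 0, 0, 0],
    [0, 0, 0, 0, 0, 0],
  ],
  gripper=0.6,
)

```text
clock: 9.22
position: [0.5215, -0.1603, 0.0238]
ee_rot: [-2.22, -2.222, 0.0]
force: [0.3, 0.2, -0.4]
width: 0.591
gripper_force: 0.0
```

Request:
step_arm(
  steps=[
    [0, 0, 5, 0, 0, 0],
    [0, 0, 10, 0, 0, 0],
    [0, 0, 20, 0, 0, 0],
    [0, 0, 30, 0, 0, 0],
    [0, 0, 30, 0, 0, 0],
    [0, 0, 30, 0, 0, 0],
    [0, 0, 30, 0, 0, 0],
    [0, 0, 0, 0, 0, 0],
  ],
)

```text
clock: 9.88
position: [0.5248, -0.1604, 0.1857]
ee_rot: [2.214, 2.217, 0.008]
force: [1.6, -0.2, 0.4]
width: 0.6
gripper_force: 0.0
```

Request:
step_arm(
  steps=[
    [0, 10, 0, 0, 0, 0],
    [-1, 20, 0, 0, 0, 0],
    [-1, 25, 0, 0, 0, 0],
    [-1, 25, 0, 0, 0, 0],
    [-1, 25, 0, 0, 0, 0],
    [-1, 25, 0, 0, 0, 0],
    [-1, 25, 0, 0, 0, 0],
    [-1, 25, 0, 0, 0, 0],
    [-1, 25, 0, 0, 0, 0],
    [-1, 25, 0, 0, 0, 0],
    [-1, 25, 0, 0, 0, 0],
    [-1, 25, 0, 0, 0, 0],
    [-1, 25, 0, 0, 0, 0],
    [-1, 25, 0, 0, 0, 0],
    [0, 25, 0, 0, 0, 0],
    [0, 15, 0, 0, 0, 0],
    [0, 6, 0, 0, 0, 0],
    [0, 0, 0, 0, 0, 0],
    [0, 0, 0, 0, 0, 0],
  ],
  gripper=1.0,
)

```text
clock: 11.47
position: [0.5081, 0.215, 0.1784]
ee_rot: [-2.22, -2.223, 0.002]
force: [0.7, -0.7, -0.3]
width: 0.997
gripper_force: 0.0
```

Run:
```python
from h import *
s=cams.get_image("side")[:,:,::-1];t=cams.get_image("top")[:,:,::-1]
c=np.zeros((600,800,3),np.uint8)
c[:300,:400]=cv2.resize(s[150:270,190:350],(400,300),interpolation=cv2.INTER_CUBIC)
c[:300,400:]=cv2.resize(s[230:350,170:330],(400,300),interpolation=cv2.INTER_CUBIC)
c[300:,:400]=cv2.resize(t[150:270,245:405],(400,300),interpolation=cv2.INTER_CUBIC)
c[300:,400:]=cv2.resize(t[165:255,95:215],(400,300),interpolation=cv2.INTER_CUBIC)
cv2.imwrite("pics/d3.png",c)
o=observe();print(o['position'],o['joints'].round(2),o['force'],o['width'])
```

```text
[0.50865175 0.21401564 0.17859508] [-0.06  0.43 -0.59  1.78  0.28  1.02 -0.76] [ 0.11685195 -1.15194258 -0.27507306] 1.0016792060553836
```

View pics/d3.png

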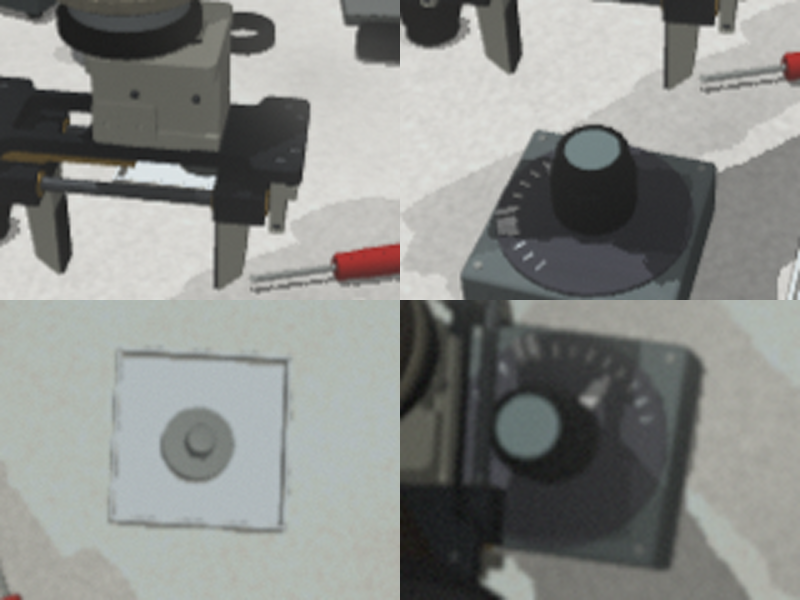

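The cap lies flat in the middle of the tray (crop (198,443)), and the lens is bare beneath the open fingers. Next: descend around the ring with the tips staying above the tab top.

Request:
step_arm(
  steps=[
    [0.5, 1.8, -15, 0, 0, 0],
    [0, 0, -20, 0, 0, 0],
    [0, 0, -20, 0, 0, 0],
    [0, 0, -20, 0, 0, 0],
    [0, 0, -15, 0, 0, 0],
    [0, 0, -12, 0, 0, 0],
    [0, 0, -6, 0, 0, 0],
    [0, 0, -2, 0, 0, 0],
    [0, 0, 0, 0, 0, 0],
    [0, 0, 0, 0, 0, 0],
  ],
)

```text
clock: 12.4
position: [0.5097, 0.2176, 0.0697]
ee_rot: [2.22, 2.222, 0.002]
force: [-0.5, 0.5, -0.0]
width: 1.0
gripper_force: 0.0
```

Request:
step_arm(
  steps=[
    [0, 0, 0, 0, 0, 0],
    [0, 0, 0, 0, 0, 0],
    [0, 0, 0, 0, 0, 0],
    [0, 0, 0, 0, 0, 0],
    [0, 0, 0, 0, 0, 0],
    [0, 0, 0, 0, 0, 0],
    [0, 0, 0, 0, 0, 0],
    [0, 0, 0, 0, 0, 0],
  ],
  gripper=0.4,
  force=40,
)

```text
clock: 13.07
position: [0.5103, 0.2175, 0.0692]
ee_rot: [2.22, 2.221, 0.003]
force: [4.7, 0.4, -2.6]
width: 0.603
gripper_force: 40.0
```

Request:
step_arm(
  steps=[
    [0, 0, 0, 0, 0, 0.02],
    [0, 0, 0, 0, 0, 0.04],
    [0, 0, 0, 0, 0, 0.05],
    [0, 0, 0, 0, 0, 0.05],
    [0, 0, 0, 0, 0, 0.04],
    [0, 0, 0, 0, 0, 0],
  ],
  force=60,
)

```text
clock: 13.57
position: [0.5098, 0.2174, 0.0692]
ee_rot: [1.985, 2.434, 0.001]
force: [3.1, -1.0, 0.0]
width: 0.602
gripper_force: 60.0
```

Run:
```python
from h import *
o=observe();print(o['position'],o['ee_rot'],o['joints'].round(2),o['force'],o['ft_torque'],o['width'])
```

```text
[0.50981463 0.21743908 0.06916792] [1.98531835e+00 2.43407931e+00 1.38277185e-03] [-0.09  0.58 -0.58  1.88  0.43  0.81 -0.69] [ 3.14725499 -1.04258001  0.00856089] [-0.13902972 -0.61990935  0.09206571] 0.6018940727309332
```

Request:
step_arm(
  steps=[
    [0, 0, 0, 0, 0, 0.04],
    [0, 0, 0, 0, 0, 0.06],
    [0, 0, 0, 0, 0, 0.06],
    [0, 0, 0, 0, 0, 0.06],
    [0, 0, 0, 0, 0, 0.06],
    [0, 0, 0, 0, 0, 0.06],
    [0, 0, 0, 0, 0, 0.06],
    [0, 0, 0, 0, 0, 0.06],
    [0, 0, 0, 0, 0, 0.06],
    [0, 0, 0, 0, 0, 0.06],
    [0, 0, 0, 0, 0, 0.06],
    [0, 0, 0, 0, 0, 0.06],
    [0, 0, 0, 0, 0, 0.06],
    [0, 0, 0, 0, 0, 0.04],
    [0, 0, 0, 0, 0, 0.025],
    [0, 0, 0, 0, 0, 0],
    [0, 0, 0, 0, 0, 0],
  ],
)

```text
clock: 14.98
position: [0.5081, 0.2163, 0.0691]
ee_rot: [-0.847, -3.024, 0.005]
force: [-3.2, -5.0, 8.7]
width: 0.601
gripper_force: 60.0
```

Request:
step_arm(
  steps=[
    [0, 0, 0, 0, 0, 0],
    [0, 0, 0, 0, 0, 0],
    [0, 0, 0, 0, 0, 0],
    [0, 0, 0, 0, 0, 0],
    [0, 0, 0, 0, 0, 0],
    [0, 0, 0, 0, 0, 0],
  ],
  gripper=1.0,
)

```text
clock: 15.48
position: [0.509, 0.2175, 0.0689]
ee_rot: [-0.845, -3.025, -0.0]
force: [-0.3, 0.2, 0.6]
width: 0.975
gripper_force: 0.0
```

Request:
step_arm(
  steps=[
    [0, 0, 8, 0, 0, 0],
    [0, 0, 15, 0, 0, 0],
    [0, 0, 20, 0, 0, 0],
    [0, 0, 25, 0, 0, 0],
    [0, 0, 25, 0, 0, 0],
    [0, 0, 25, 0, 0, 0],
    [0, -30, 10, 0, 0, 0],
    [0, -40, 5, 0, 0, 0],
    [0, -40, 5, 0, 0, 0],
    [0, -40, 0, 0, 0, 0],
    [0, -40, 0, 0, 0, 0],
    [0, -20, 0, 0, 0, 0],
    [0, 0, 0, 0, 0, 0],
    [0, 0, 0, 0, 0, 0],
  ],
)

```text
clock: 16.65
position: [0.5091, 0.0062, 0.2074]
ee_rot: [0.85, 3.024, 0.0]
force: [-0.8, 0.6, -0.2]
width: 1.0
gripper_force: 0.0
```

Run:
```python
from h import *
s=cams.get_image("side")[:,:,::-1];t=cams.get_image("top")[:,:,::-1]
c=np.zeros((480,800,3),np.uint8)
c[:,:480]=cv2.resize(t[165:245,100:180],(480,480),interpolation=cv2.INTER_CUBIC)
c[:320,480:]=cv2.resize(s[270:350,190:270],(320,320),interpolation=cv2.INTER_CUBIC)
cv2.imwrite("pics/d4.png",c)
```

```text
(no output)
```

View pics/d4.png

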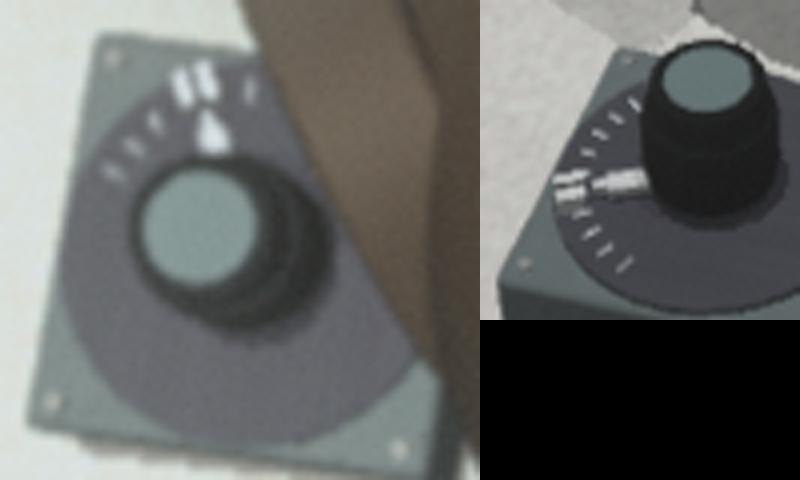

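The pointer nose, at (206,110) in the left crop, faces the tab at (195,85). The side crop agrees. Checking the distance numerically.

Run:
```python
from fit import *
s=least_squares(res,[.506,.207,-.1,.52,-.16,0,0,0]).x
def inv(n,u,z,k): return least_squares(lambda q:pj(n,[q[0],q[1],z],k)-u,ray(n,u,z)[:2]).x
S=lambda u:((u[0]-480+.5)/4-.5+190,(u[1]+.5)/4-.5+270)
c=np.array([.509,.2165])
for nm,n,u,z in(('tip','top',A((206,110)),.060),('body','top',A((213,145)),.061),('tab','top',A((195,85)),.063),('tip','side',S((596,184)),.060),('tab','side',S((570,188)),.063)):
    d=inv(n,u,z,s[6 if n=='top' else 7])-c;print(nm,n,np.hypot(*d).round(4),np.degrees(np.arctan2(d[1],d[0])).round(1))
o=observe();print(o['force'],o['dq'].round(3),o['clock'])
```

```text
tip top 0.0505 21.0
body top 0.0377 22.6
tab top 0.0593 21.2
tip side 0.05 17.8
tab side 0.0608 20.8
[-0.04401407  0.77594682  0.76579442] [-0.019  0.003 -0.004  0.     0.004 -0.001 -0.001] 16.75
```

The tip and tab angles agree within about 0–3°, so the tip is about 3–4 mm from the mark, inside the 7.6 mm limit. Handing in.

```bash
python3 -c "
from cell import job
print(job.sign_off())"
```

```text
the job is handed in; nothing more can be done
None
```

I handed the job in at about 17 s: the cap is flat, knob up, mid-tray, the ring's pointer is about 3–4 mm from the tab's mark (limit 7.6 mm), and the gripper is clear; the hand-in returned no verdict.

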